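# Sweep the used tubes and stoppers off the work board

### The arm

A 6-joint arm with a two-finger parallel gripper is mounted at the origin on the work surface; the furniture and walls round the work are solid. World frame = base frame: x ahead of the robot, y to its left, z up, the work surface at z = 0. Lengths are in mm, angles in degrees, forces in N, time in s.
With the tool pointing down it reaches from about 350 to 850 mm from the base axis. Payload 8.1 kg.
Tool frame: the origin (TCP) lies midway between the tips of the shut fingers; the grasp point (between the pads) lies 19 mm behind it; z points along the fingers, y is the line along which they close (so a half turn about z gives the same grasp; the last joint's range is limited). The gripper opens to 85 mm and grips with 20 to 120 N. Pads are 22 mm wide; open, the fingers measure 114 mm over their backs; the gripper's body (76 mm by 85 mm) begins 54 mm behind the grasp point. The pads swing forward as they close: fully open they stand 13 mm farther back than shut.
Start: joints at [-80.008, 7.471, 85.268, -0, 87.261, -4.893], TCP at [154.153, -579.864, 231.292] pointing down, gripper open.
Joint ranges: [-169.43, 169.43], [-51.17, 129.36], [1.28, 143.12], [-76.62, 256.62], [0, 156.53], [-152.29, 152.29]. Speed limits (degrees/s): [136.94, 136.94, 159.86, 180, 180, 180].

### API

Orientations are given as [roll, pitch, yaw] about the fixed x, y, z axes, in that order (R = Rz(yaw) Ry(pitch) Rx(roll)).
In Python, from bench import r gives the robot as it stands.
- The arm moves only by the tool apply_moves, never from a script. Its argument "steps" is a list of rows, each a list of 7 numbers: the opening, from -1 (shut) to 1 (fully open), then the shift along the tool's x, y, z in mm, then the turn, a rotation vector about the tool's x, y, z in units of 5 degrees (1.0 is 5 degrees). A call has exactly 8 rows; each row shifts and turns the commanded pose from where the row before left it, along the tool's axes as they then stand; what a row does not reach is not made up. A row lasts 1/10 s, in which the tool goes at most 50 mm and 8.59 degrees, less where a joint would pass 70% of its speed; a pose out of reach is approached as far as the arm can. A call is refused whole if a number of a shift passes 50 or a number of a turn 1, either way. A call with a gripper value outside its range is refused whole. The fingers move at their own pace and stop on an object; "squeeze" is the grip in N (left out, the last holds). Time passes only in rows, so rows that do not move let the fingers close, or fill a call up. It gives the time, the measured TCP pose, the force, the opening and the grip force at its end, in the units of the state.
- r.sense(): the state, without advancing time (a new reading comes with each control period).
- r.snapshot(name): name is "scene" or "top"; returns a dict with "color" (420x560x3 uint8, blue, green, red), "depth" (420x560 float32, mm along the optical axis (not along the pixel's ray), 0 where there is no reading), "mtx" (3x3 intrinsics, pixels), "dist" ([k1, k2, p1, p2, k3] as OpenCV has them; the pictures are not rectified), "T" (4x4, takes a point from camera to world coordinates). Camera axes: x right, y down, z forward; pixel columns grow to the right and rows downward; lengths in mm; the calibration is good to about 2 mm. A picture is of the moment at which its call begins.
- r.hand_in(): hands the job in; it is judged then, once.
The state is a dict: "time": time; "joint_pos": joint angles; "qd": joint speeds; "joint_efforts": joint torques, N m; "tool_pos": TCP position; "tcp_rot": TCP orientation; "ft_force": force on the tool from outside, world axes, zero at the start; "wrist_torque": the same for the moment, N m; "finger_gap": finger opening in mm; "grip_force": force on a finger pad.
Only numpy, scipy, OpenCV 4.12 (cv2) and the standard library are available. Lean on these libraries where they do the work, as an engineer would, in place of code of your own. Each camera call takes 0.05 s, during which the arm holds its last target. There are 200 camera calls.

### The job

Clear the raised work board: take the hand brush from its dish and sweep the two used microtubes and the two cork stoppers off the open end of the board under which the steel waste tray stands, so that all four lie in the tray. They are contaminated, so only the brush may touch them, never the fingers; leave the petri dish at the other end, the flask and the dropper bottle undisturbed. Then stand the brush back in its dish, bristles down, and let go.

Things in the scene. Friction and masses are not known exactly. Their poses are not given: they have to be found in the camera images.
- board: Raised dark steel board, fixed. Origin at bench level under its centre. 160 mm along x, 220 mm along y; deck top 60 mm above the bench, deck 6 mm thick, on four legs. Lips 5 mm thick, 12 mm above the deck, run along the two long sides (150 mm clear between them); both ends (y = +-110 mm) are open.
- waste_tray: Loose open steel tray, 180 mm along x, 130 mm along y, 45 mm high, walls 4 mm, 0.6 kg; origin under its centre. It stands on the bench at one open end of the board (either one), axes nearly parallel to the board's, its long side tucked about 14 mm under the deck's edge, its rim some 9 mm below the deck's underside.
- brush: Stiff hand brush standing on its bristles (they do not bend), 0.15 kg. Origin: centre of the bristles' underside, z up. Black bristles 110 mm along x, 30 mm along y, 38 mm high; pale wood back 112 x 32 mm up to 54 mm; then a wood grip rib 96 mm along x, 22 mm thick along y, from 54 to 91 mm height: grip the rib from above across its thickness. Sweeps along its y, either way.
- brush_dish: Shallow grey dish for the brush, fixed to the bench, 156 mm along its x, 72 mm along its y, 10 mm high, walls and floor 5 mm thick (inside 146 x 62 mm). Origin under its centre. The brush stands in it with its length along the dish's x at the start.
- tube_a: Used 1.5 ml microtube, white, lying on the board with its lid open, 28 x 45 mm (long axis y) and 14 mm high, 12 g; origin at the centre of its underside.
- tube_b: Used 1.5 ml microtube, white, lying on the board with its lid open, 28 x 45 mm (long axis y) and 14 mm high, 12 g; origin at the centre of its underside.
- stopper_a: Small cork stopper, a cone frustum 24 mm high, 20 mm wide below and 25 mm above, 12 g, standing on the board at the start; may tip and roll when pushed; origin at the centre of its small end.
- stopper_b: Small cork stopper, a cone frustum 24 mm high, 20 mm wide below and 25 mm above, 12 g, standing on the board at the start; may tip and roll when pushed; origin at the centre of its small end.
- petri_dish: Loose covered petri dish, 88 mm across, 16 mm high, on the bench at the other open end of the board; origin under its centre. Leave alone.
- flask: Loose conical glass flask, 61 mm wide, 105 mm tall, standing on the far right of the bench; origin under its centre. Leave alone.
- dropper: Loose brown dropper bottle, 33 mm wide, 102 mm tall, standing on the left of the bench; origin under its centre. Leave alone.

How it is judged (in metres and radians):
On the way, in this order (a step that is already met when the one before it is completed fails the run):
1. the brush is taken out of its dish and away from it (distance between brush and brush_dish above 0.12 m), for 0.2 s.
2. both tubes and both stoppers are in the waste tray (x of tube_a in the frame of waste_tray between -0.09 and 0.09 m and y of tube_a in the frame of waste_tray between -0.065 and 0.065 m and z of tube_a in the frame of waste_tray between 0 and 0.045 m and x of tube_b in the frame of waste_tray between -0.09 and 0.09 m and y of tube_b in the frame of waste_tray between -0.065 and 0.065 m and z of tube_b in the frame of waste_tray between 0 and 0.045 m and x of stopper_a in the frame of waste_tray between -0.09 and 0.09 m and y of stopper_a in the frame of waste_tray between -0.065 and 0.065 m and z of stopper_a in the frame of waste_tray between 0 and 0.045 m and x of stopper_b in the frame of waste_tray between -0.09 and 0.09 m and y of stopper_b in the frame of waste_tray between -0.065 and 0.065 m and z of stopper_b in the frame of waste_tray between 0 and 0.045 m), for 0.2 s.
At the end, for the whole second after the job is handed in: All four pieces rest inside the waste tray, below its 45 mm rim, the tray level (0.1 rad). The brush, released and at rest, stands bristles down on its dish's floor (origin under 9 mm above the dish's underside, upright to 0.12 rad, within 30 mm along and 22 mm across of its centre) (all of step 2 and z of brush in the frame of brush_dish below 0.009 m and x of brush in the frame of brush_dish between -0.03 and 0.03 m and y of brush in the frame of brush_dish between -0.022 and 0.022 m and angle between brush's own z axis and vertical below 0.12 rad and angle between waste_tray's own z axis and vertical below 0.1 rad and linear speed of each of tube_a, tube_b, stopper_a, stopper_b, brush below 0.03 m/s); the robot touches nothing.
It fails at once if the fingers touch a tube or a stopper (contact force between the fingers and tube_a above 0.3 N or contact force between the fingers and tube_b above 0.3 N or contact force between the fingers and stopper_a above 0.3 N or contact force between the fingers and stopper_b above 0.3 N).
It fails at once if the petri dish is moved more than 25 mm or tipped (distance of petri_dish from where it was at the start of the episode above 0.025 m or angle between petri_dish's own z axis and vertical above 0.35 rad).
It fails at once if the flask is moved more than 25 mm or tipped (distance of flask from where it was at the start of the episode above 0.025 m or angle between flask's own z axis and vertical above 0.35 rad).
It fails at once if the dropper bottle is moved more than 25 mm or tipped (distance of dropper from where it was at the start of the episode above 0.025 m or angle between dropper's own z axis and vertical above 0.35 rad).
It also fails if it takes over 59 s, if anything falls off the work surface, if the arm or the gripper's body presses on something with over 40 N, if the wrist force passes 120 N, or if a joint passes its speed limit or range.

## Working session

There is one attempt and no reset: what is moved stays moved. The work goes in short steps, Python scripts to look and compute and a tool call to move; the robot and the scene stay as the last step left them, time stands still between calls to the robot, and variables do not carry over. Pictures are saved under pics/ and viewed, at most 10 in all, crops included, and the job is handed in when it is done.

Besides the shell and the picture viewer there is one more tool, called after ">>>" as name(argument=value, ...) on one line, values as JSON. apply_moves: Moves the arm, as the interface text tells. Its arguments: {"type":"object","properties":{"steps":{"type":"array"},"squeeze":{"type":"number"}},"required":["steps"]}

```bash
mkdir -p pics; cat > h.py <<'E'
import cv2,numpy as np
from bench import r
def cloud(s):
    h,w=s["depth"].shape
    u,v=np.meshgrid(np.arange(w),np.arange(h))
    p=cv2.undistortPoints(np.stack([u,v],-1).reshape(-1,1,2).astype(np.float64),s["mtx"],np.array(s["dist"])).reshape(h,w,2)
    d=s["depth"].astype(float)
    P=np.dstack([p*d[...,None],d])@np.array(s["T"])[:3,:3].T+np.array(s["T"])[:3,3]
    P[d==0]=np.nan
    return P
E
python3 - <<'E'
from h import *
for n in("top","scene"):
    s=r.snapshot(n); np.save(n+"_P.npy",cloud(s)); cv2.imwrite(f"pics/{n}0.png",s["color"])
    print(n,np.round(s["T"],2).tolist())
print(r.sense())
E
```

```text
top [[-0.03, -0.99, 0.1, 451.09], [-1.0, 0.03, -0.0, 33.16], [0.0, -0.1, -0.99, 1533.77], [0.0, 0.0, 0.0, 1.0]]
scene [[-0.86, -0.33, 0.39, -26.42], [-0.51, 0.59, -0.63, 1024.79], [-0.02, -0.74, -0.67, 1106.69], [0.0, 0.0, 0.0, 1.0]]
{'time': 0.1, 'joint_pos': array([-8.00085689e+01,  7.51079542e+00,  8.53255042e+01, -2.27056573e-04,
        8.72617633e+01, -4.89310325e+00]), 'qd': array([-0.00448971, -0.18814064, -0.06866974, -0.06064761,  0.06401257,
       -0.00355796]), 'joint_efforts': array([ 9.12508276e-04, -5.70954037e+01, -5.01940084e+01, -3.18981865e-04,
        8.07389966e-03,  1.15159816e-05]), 'tool_pos': array([ 154.05341029, -579.35400276,  230.32556595]), 'tcp_rot': array([-1.79902275e+02, -8.13851078e-03,  1.48845384e+01]), 'ft_force': array([-0.3038625 ,  0.74093971,  1.51455311]), 'wrist_torque': array([0.03643662, 0.01938477, 0.00539627]), 'grip_force': 0.0, 'finger_gap': 85.45410323997551}
```

View pics/top0.png

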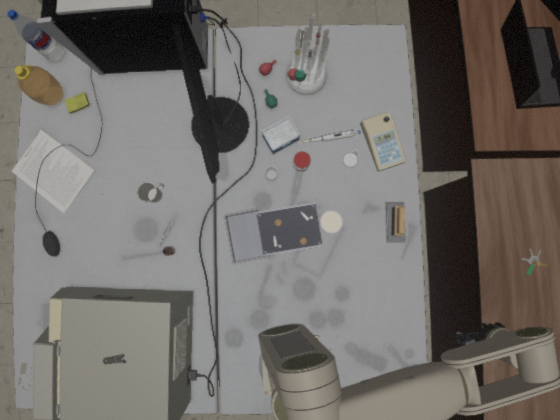

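View pics/scene0.png

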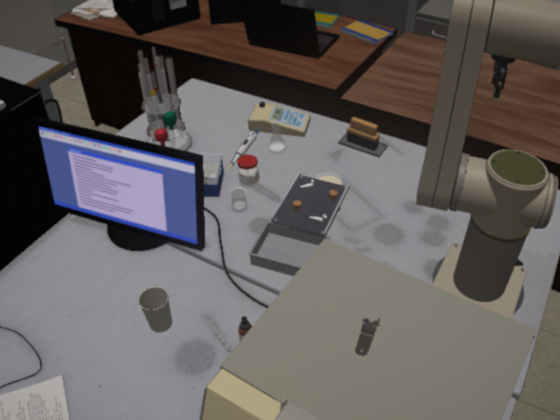

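The top view shows the board at (290,229), the tray on its left (+y) end at (245,234), the petri dish at (332,222), and the brush in its dish at (397,222). On the board, the tubes are at (306,215) and (276,240) and the corks at (278,222) and (304,241).

```bash
python3 - <<'E'
from h import *
P=np.load("top_P.npy"); im=cv2.imread("pics/top0.png"); hsv=cv2.cvtColor(im,cv2.COLOR_BGR2HSV)
def rep(n,m):
    m=m.astype(np.uint8)
    k,l,st,c=cv2.connectedComponentsWithStats(m)
    for i in range(1,k):
        if st[i,4]<6: continue
        q=P[l==i]; q=q[~np.isnan(q[:,0])]
        if len(q)<4: continue
        R=cv2.minAreaRect(q[:,:2].astype(np.float32))
        print(n,"px",c[i].round(1),st[i,4],"mean",q.mean(0).round(1),"med z",np.median(q[:,2]).round(1),"rect",np.round(R[0],1),np.round(R[1],1),round(R[2],1))
z=P[...,2]
box=lambda a,b,c,d:(lambda m:(m.__setitem__((slice(c,d),slice(a,b)),True),m)[1])(np.zeros(z.shape,bool))
B=box(225,325,200,265)
print("bench z",np.nanmedian(z[270:300,230:260]), np.nanmedian(z[160:190,380:400]))
rep("deck",B&(z>50)&(z<95))
rep("white",box(258,322,205,256)&(hsv[...,1]<60)&(hsv[...,2]>130)&(z>50))
rep("cork",box(258,322,205,256)&(hsv[...,1]>90)&(hsv[...,2]>60)&(z>50))
rep("tray",box(222,262,200,265)&(z>28)&(z<54))
rep("brush",box(380,412,195,248)&(z>70))
rep("brushback",box(380,412,195,248)&(z>40))
rep("dish",box(380,412,195,248)&(z>4)&(z<40))
rep("petri",box(318,345,208,236)&(z>8)&(z<40))
rep("flaskdropper",box(130,190,170,270)&(z>25))
print(P[222,385:410,2].round(0)); print(P[200:245,398,2].round(0))
s=r.snapshot("top"); cv2.imwrite("pics/crop.png",cv2.resize(im[195:270,220:420],None,fx=4,fy=4,interpolation=cv2.INTER_CUBIC))
E
```

```text
bench z -0.9980545648513726 -0.006089913839787187
deck px [288.9 228.9] 2599 mean [505.6  -6.3  60.5] med z 59.3 rect [505.3  -5.7] [160.1 219.6] 8.0
white px [281.4 208.4] 55 mean [580.6  18.8  70.7] med z 70.4 rect [580.6  18.6] [  4.4 173.4] 8.1
white px [304.4 215.8] 27 mean [551.7 -64.4  65.4] med z 67.0 rect [552.  -63.9] [36.3  9.5] 41.7
white px [311.  217.3] 7 mean [545.2 -88.   69.8] med z 70.7 rect [545.9 -88.2] [8.4 6.9] 86.5
white px [274.8 241.3] 26 mean [461.6  46.2  64.5] med z 65.7 rect [462.9  45.6] [ 7.3 36.4] 88.6
white px [292.8 249.6] 114 mean [429.7 -18.2  67.2] med z 68.9 rect [430.  -17.8] [  7.7 211.6] 8.0
cork px [277.4 222.2] 11 mean [530.2  35.1  81.1] med z 81.1 rect [529.1  34.7] [10.9 10.9] 88.3
cork px [303.4 240.5] 12 mean [461.6 -56.8  82.3] med z 82.4 rect [461.6 -57. ] [10.9 10.8] 88.6
tray px [237.3 234.5] 240 mean [491.1 184.8  43.7] med z 44.5 rect [485.3 154.7] [186.4 132. ] 9.0
brush px [400.5 219.9] 200 mean [ 524.7 -411.4   91.9] med z 93.5 rect [ 526.  -413.1] [25.7 91.2] 85.5
brushback px [398.8 220.6] 324 mean [ 523.1 -408.6   78.7] med z 88.4 rect [ 525.1 -412. ] [ 34.1 108.5] 87.2
dish px [392.8 222.9] 281 mean [ 518.3 -405.6   10.8] med z 8.3 rect [ 524. -418.] [ 79.3 173.2] 88.5
petri px [330.6 221.8] 412 mean [ 529.5 -166.5   14.3] med z 13.9 rect [ 529.  -166.4] [87.9 83.8] 88.7
flaskdropper px [148.4 191.4] 311 mean [657.4 510.6  69.4] med z 71.4 rect [652.4 500.9] [85.4 71.1] 86.7
flaskdropper px [167.7 250.3] 75 mean [438.6 438.7  67.2] med z 65.0 rect [438.3 440.8] [32.9 23.6] 4.9
[-3. -5. 12.  4.  3.  4.  1. 25. 34. 54. 57. 63. 77. 88. 97. 94. 92. 98.
 95. 90. -0.  1. -0. -3. -1.]
[-10.   1.   4.  10.  10.  -0.  58.  59.  88.  87.  81.  87.  87.  82.
  86.  91.  84.  88.  89.  88.  90.  85.  88.  93.  91.  91.  94.  91.
  92. 101.  88.  93.  89.  58.  57.  53.   7.   6.   4.   4.  -1.   9.
  -1.  -1.  -2.]
```

View pics/crop.png

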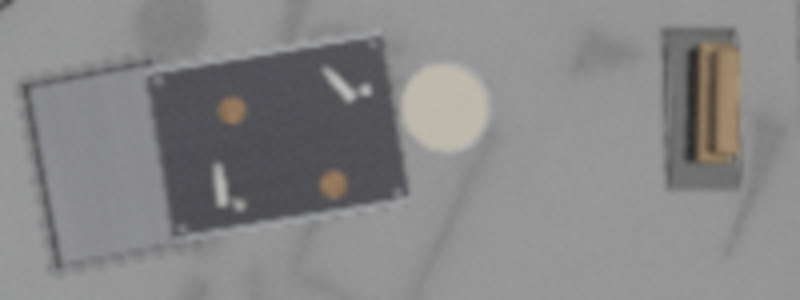

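The crop confirms the layout: tray on the left end, corks at (232,110) and (333,184), tubes at (340,85) and (222,185), and the brush rib at (730,103). I'll refine the brush yaw, then move.

```bash
python3 - <<'E'
from h import *
for n,zt in(("top",96),("scene",96)):
    P=np.load(n+"_P.npy");q=P.reshape(-1,3)
    q=q[(q[:,0]>450)&(q[:,0]<610)&(q[:,1]<-360)&(q[:,1]>-470)]
    for lo,hi in((86,105),(50,105),(4,14)):
        t=q[(q[:,2]>lo)&(q[:,2]<hi)]
        f=np.polyfit(t[:,0],t[:,1],1); R=cv2.minAreaRect(t[:,:2].astype(np.float32))
        print(n,lo,len(t),t.mean(0).round(1),"yaw",np.degrees(np.arctan(f[0])).round(1),"pct x",np.percentile(t[:,0],[2,98]).round(0),"y",np.percentile(t[:,1],[2,98]).round(0),np.round(R[1],0),round(R[2],1))
E
```

```text
top 86 174 [ 524.3 -412.5   94.1] yaw -3.7 pct x [481. 568.] y [-426. -400.] [26. 91.] 85.5
top 50 319 [ 523.6 -408.9   79.2] yaw -2.5 pct x [471. 578.] y [-426. -396.] [ 34. 109.] 87.2
top 4 233 [ 525.5 -405.7    7.6] yaw -1.1 pct x [452. 599.] y [-456. -371.] [106. 158.] 87.4
scene 86 133 [ 526.1 -407.    92.5] yaw -4.3 pct x [482. 574.] y [-421. -393.] [34. 96.] 82.7
scene 50 436 [ 524.8 -403.5   74.5] yaw -2.3 pct x [474. 577.] y [-420. -392.] [ 39. 115.] 82.5
scene 4 274 [ 519.3 -398.2    7.9] yaw 3.4 pct x [452. 601.] y [-445. -371.] [153.  88.] 1.1
```

>>> apply_moves(steps=[[1,0,0,0,0,0,0.9],[1,0,0,0,0,0,0.9],[1,0,0,0,0,0,0.9],[1,0,0,0,0,0,0.9],[1,30,-15.7,0,0,0,0],[1,30,-15.7,0,0,0,0],[1,30,-15.7,0,0,0,0],[1,30,-15.7,0,0,0,0]], squeeze=60)

```text
time: 0.95
tool_pos: [278.3, -522.9, 230.9]
tcp_rot: [-180.0, 0.0, -3.1]
ft_force: [-0.7, -0.0, 0.9]
finger_gap: 85.7
grip_force: 0.0
```

>>> apply_moves(steps=[[1,30,-15.7,10,0,0,0],[1,30,-15.7,10,0,0,0],[1,30,-15.7,10,0,0,0],[1,30,-15.7,10,0,0,0],[1,30,-15.7,10,0,0,0],[1,30,-15.7,10,0,0,0],[1,30,-15.7,10,0,0,0],[1,30,-15.7,10,0,0,0]])

```text
time: 1.75
tool_pos: [524.9, -410.4, 150.4]
tcp_rot: [-180.0, 0.0, -3.1]
ft_force: [-0.5, -0.3, 0.1]
finger_gap: 85.4
grip_force: 0.0
```

>>> apply_moves(steps=[[1,0,0,14,0,0,0],[1,0,0,14,0,0,0],[1,0,0,14,0,0,0],[1,0,0,14,0,0,0],[1,0,0,14,0,0,0],[1,0,0,14,0,0,0],[1,0,0,0,0,0,0],[-1,0,0,0,0,0,0]])

```text
time: 2.55
tool_pos: [523.5, -411.3, 66.9]
tcp_rot: [-180.0, 0.0, -3.1]
ft_force: [0.6, -0.7, 0.2]
finger_gap: 73.2
grip_force: 0.0
```

>>> apply_moves(steps=[[-1,0,0,0,0,0,0],[-1,0,0,0,0,0,0],[-1,0,0,0,0,0,0],[-1,0,0,0,0,0,0],[-1,0,0,0,0,0,0],[-1,0,0,0,0,0,0],[-1,0,0,0,0,0,0],[-1,0,0,0,0,0,0]])

```text
time: 3.35
tool_pos: [524.3, -411.6, 68.1]
tcp_rot: [180.0, -0.1, -3.1]
ft_force: [-0.9, 0.6, 6.2]
finger_gap: 20.9
grip_force: 60.7
```

>>> apply_moves(steps=[[-1,0,0,-20,0,0,0],[-1,0,0,-29,0,0,-0.74],[-1,0,0,-30,0,0,-0.74],[-1,0,0,-29,0,0,-0.74],[-1,3,-35,0,0,0,0],[-1,3,-35.6,0,0,0,0],[-1,3,-35.6,0,0,0,0],[-1,3,-35.6,0,0,0,0]])

```text
time: 4.15
tool_pos: [515.4, -267.7, 174.5]
tcp_rot: [-180.0, 0.0, 8.0]
ft_force: [1.0, 1.0, -1.1]
finger_gap: 21.2
grip_force: 59.8
```

>>> apply_moves(steps=[[-1,3,-35.6,0,0,0,0],[-1,3,-35.6,0,0,0,0],[-1,3,-35.6,0,0,0,0],[-1,2.6,-35.6,0,0,0,0],[-1,0,0,0,0,0,0],[-1,0,0,0,0,0,0],[-1,0,0,0,0,0,0],[-1,0,0,0,0,0,0]])

```text
time: 4.95
tool_pos: [507.7, -127.6, 175.1]
tcp_rot: [180.0, 0.0, 7.9]
ft_force: [-0.1, 1.0, -1.2]
finger_gap: 20.7
grip_force: 59.8
```

```bash
python3 - <<'E'
from h import *
a=[]
for n in("top","scene"):
    s=r.snapshot(n);P=cloud(s);np.save(n+"_P1.npy",P)
    c=s["color"][140:290,200:400] if n=="top" else s["color"][130:280,220:420]
    a.append(cv2.resize(c,None,fx=3,fy=3,interpolation=cv2.INTER_CUBIC)[:300 if 0 else None])
cv2.imwrite("pics/a1.png",cv2.resize(np.vstack(a),None,fx=.66,fy=.66))
print(r.sense()["tool_pos"],r.sense()["tcp_rot"])
E
```

```text
[ 507.67901275 -127.46513828  175.14065367] [-1.79999005e+02  1.66058474e-02  7.91113921e+00]
```

View pics/a1.png

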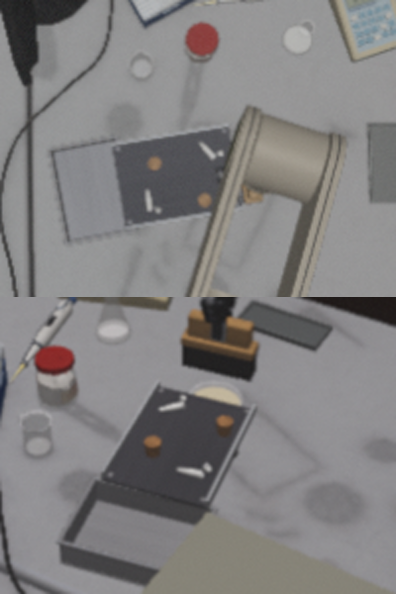

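The brush is held upright just behind the board's petri end: (220,345) in the lower view. All four pieces are untouched. I'll check the bristle height before lowering.

```bash
python3 - <<'E'
import numpy as np
q=np.load("scene_P1.npy").reshape(-1,3)
e=np.array([.990,.139]);u=np.array([-.139,.990]);c=np.array([505.3,-5.7])
b=np.c_[(q[:,:2]-c)@e,(q[:,:2]-c)@u,q[:,2]]
t=b[(abs(b[:,0])<90)&(b[:,1]>-150)&(b[:,1]<-80)&(b[:,2]>85)&(b[:,2]<230)]
f=t[t[:,2]<150]
print(len(f),"ex",np.percentile(f[:,0],[2,50,98]),"ey",np.percentile(f[:,1],[2,50,98]),"z",np.percentile(f[:,2],[0,1,3,10,50]))
print(np.sort(f[:,2])[:15].round(0))
o=b[(abs(b[:,0])<73)&(b[:,1]>-109)&(b[:,1]<105)&(b[:,2]>64)&(b[:,2]<95)]
import cv2
print(o.shape, [np.round((np.percentile(o[m],[3,97],axis=0)),0).tolist() for m in (((o[:,0]>0)&(o[:,1]<0)),((o[:,0]<0)&(o[:,1]<0)),((o[:,0]>0)&(o[:,1]>0)),((o[:,0]<0)&(o[:,1]>0)))])
E
```

```text
388 ex [-65.84643661 -15.43792513  40.14577039] ey [-125.38412434 -106.49095402 -101.2830429 ] z [108.21329435 109.86992612 111.58108722 114.49961749 130.03941203]
[108. 108. 109. 110. 110. 110. 111. 111. 111. 111. 112. 112. 112. 112.
 112.]
(297, 3) [[[27.0, -87.0, 64.0], [60.0, -26.0, 73.0]], [[-73.0, -93.0, 64.0], [-24.0, -20.0, 86.0]], [[22.0, 22.0, 65.0], [58.0, 53.0, 86.0]], [[-73.0, 17.0, 64.0], [-9.0, 99.0, 74.0]]]
```

>>> apply_moves(steps=[[-1,0,0,14,0,0,0],[-1,0,0,14,0,0,0],[-1,0,0,10,0,0,0],[-1,0,0,7,0,0,0],[-1,0,0,5,0,0,0],[-1,0,0,0,0,0,0],[-1,0,0,0,0,0,0],[-1,0,0,0,0,0,0]])

```text
time: 5.85
tool_pos: [508.2, -126.7, 126.0]
tcp_rot: [180.0, -0.1, 8.0]
ft_force: [0.4, 0.7, -1.7]
finger_gap: 21.0
grip_force: 59.8
```

>>> apply_moves(steps=[[-1,0,0,1,0,0,0],[-1,0,-6,0,0,0,0],[-1,0,-10,0,0,0,0],[-1,0,-12,0,0,0,0],[-1,0,-12,0,0,0,0],[-1,0,-12,0,0,0,0],[-1,0,-12,0,0,0,0],[-1,0,-12,0,0,0,0]])

```text
time: 6.65
tool_pos: [497.0, -50.1, 124.3]
tcp_rot: [180.0, -0.0, 8.0]
ft_force: [0.8, -0.2, -0.6]
finger_gap: 20.8
grip_force: 59.8
```

>>> apply_moves(steps=[[-1,0,-12,0,0,0,0],[-1,0,-12,0,0,0,0],[-1,0,-12,0,0,0,0],[-1,0,-12,0,0,0,0],[-1,0,-12,0,0,0,0],[-1,0,-12,0,0,0,0],[-1,0,-12,0,0,0,0],[-1,0,-12,0,0,0,0]])

```text
time: 7.45
tool_pos: [483.7, 44.7, 124.3]
tcp_rot: [-180.0, 0.0, 8.0]
ft_force: [-0.5, -0.1, -1.7]
finger_gap: 21.3
grip_force: 59.8
```

```bash
cat > look.py <<'E'
from h import *
import sys
a=[]
for n in("top","scene"):
    s=r.snapshot(n)
    c=s["color"][180:280,215:415] if n=="top" else s["color"][150:300,220:420]
    a.append(cv2.resize(c,None,fx=2.4,fy=2.4,interpolation=cv2.INTER_CUBIC))
cv2.imwrite(f"pics/{sys.argv[1]}.png",np.vstack(a))
E
python3 look.py a2
```

```text
(no output)
```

View pics/a2.png

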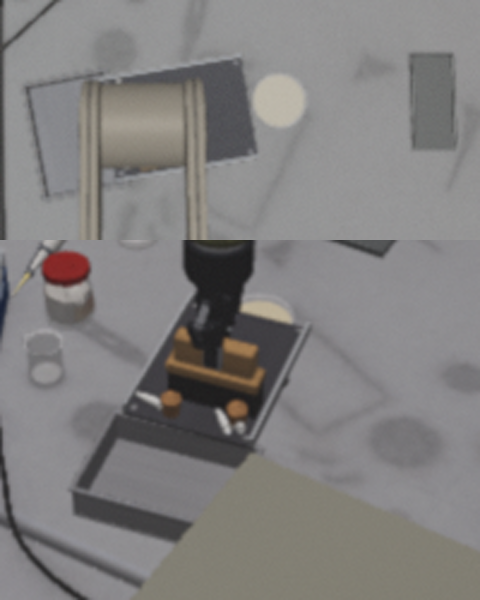

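The tubes and corks are all ahead of the bristles at (150,400), (171,402), (224,420) and (237,410). I'll push on, drifting toward the +x lip.

>>> apply_moves(steps=[[-1,2,-8,0,0,0,0],[-1,2,-8,0,0,0,0],[-1,2,-8,0,0,0,0],[-1,2,-8,0,0,0,0],[-1,2,-8,0,0,0,0],[-1,2,-8,0,0,0,0],[-1,2,-8,0,0,0,0],[-1,2,-8,0,0,0,0]])

```text
time: 8.35
tool_pos: [490.8, 110.1, 124.3]
tcp_rot: [-180.0, 0.0, 8.0]
ft_force: [0.4, -0.2, -2.8]
finger_gap: 21.4
grip_force: 59.8
```

>>> apply_moves(steps=[[-1,0,-5,0,0,0,0],[-1,0,-4,0,0,0,0],[-1,0,0,0,0,0,0],[-1,0,0,0,0,0,0],[-1,0,0,0,0,0,0],[-1,0,0,0,0,0,0],[-1,0,0,0,0,0,0],[-1,0,0,0,0,0,0]])

```text
time: 9.15
tool_pos: [489.6, 118.1, 124.3]
tcp_rot: [180.0, -0.0, 8.0]
ft_force: [-0.1, 0.4, -0.8]
finger_gap: 21.4
grip_force: 59.9
```

```bash
python3 look.py a3
```

```text
(no output)
```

View pics/a3.png

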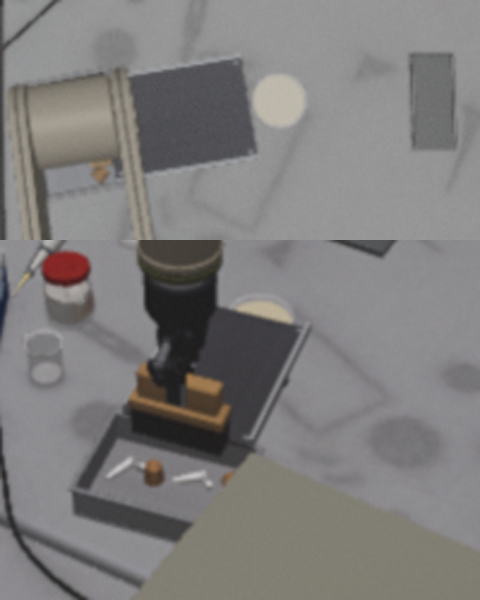

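All four lie in the tray: tubes at (120,467) and (188,477), corks at (153,472) and (230,478). Returning the brush to its dish.

>>> apply_moves(steps=[[-1,0,0,-12,0,0,0],[-1,0,0,-20,0,0,0],[-1,0,0,-19,0,0,0],[-1,-3,40.7,0,0,0,0],[-1,-3,40.7,0,0,0,0],[-1,-3,40.7,0,0,0,0],[-1,-3,40.7,0,0,0,0],[-1,-3,40.7,0,0,0,0]])

```text
time: 10.05
tool_pos: [503.2, -87.0, 176.6]
tcp_rot: [180.0, -0.1, 8.0]
ft_force: [0.4, 0.9, -1.2]
finger_gap: 21.0
grip_force: 59.8
```

>>> apply_moves(steps=[[-1,-3,40.7,0,0,0,0],[-1,-3,40.7,0,0,0,0],[-1,-3,40.7,0,0,0,0],[-1,-3,40.7,0,0,0,0],[-1,-3,40.7,0,0,0,0],[-1,-3,40.7,0,0,0,0],[-1,-3,40.7,0,0,0,0],[-1,-3,40.7,0,0,0,0]])

```text
time: 10.85
tool_pos: [524.5, -413.0, 176.4]
tcp_rot: [180.0, -0.0, 8.0]
ft_force: [0.8, -0.2, -1.1]
finger_gap: 21.2
grip_force: 59.8
```

>>> apply_moves(steps=[[-1,0,0,0,0,0,0.74],[-1,0,0,0,0,0,0.74],[-1,0,0,0,0,0,0.74],[-1,0,0,20,0,0,0],[-1,0,0,20,0,0,0],[-1,0,0,20,0,0,0],[-1,0,0,0,0,0,0],[-1,0,0,0,0,0,0]])

```text
time: 11.65
tool_pos: [524.4, -411.1, 115.8]
tcp_rot: [-180.0, 0.0, -3.1]
ft_force: [-0.4, -0.1, -1.2]
finger_gap: 21.0
grip_force: 59.9
```

>>> apply_moves(steps=[[-1,0,0,14,0,0,0],[-1,0,0,14,0,0,0],[-1,0,0,10,0,0,0],[-1,0,0,4,0,0,0],[-1,0,0,2,0,0,0],[-1,0,0,2,0,0,0],[-1,0,0,1,0,0,0],[-1,0,0,0,0,0,0]])

```text
time: 12.45
tool_pos: [524.6, -411.3, 68.6]
tcp_rot: [180.0, -0.0, -3.1]
ft_force: [0.3, 0.2, -2.9]
finger_gap: 21.0
grip_force: 60.1
```

>>> apply_moves(steps=[[-1,0,0,0.7,0,0,0],[-1,0,0,0,0,0,0],[1,0,0,0,0,0,0],[1,0,0,0,0,0,0],[1,0,0,0,0,0,0],[1,0,0,0,0,0,0],[1,0,0,0,0,0,0],[1,0,0,0,0,0,0]])

```text
time: 13.25
tool_pos: [524.5, -411.1, 67.6]
tcp_rot: [180.0, -0.0, -3.1]
ft_force: [-0.8, -0.7, -0.2]
finger_gap: 85.5
grip_force: 0.0
```

>>> apply_moves(steps=[[1,0,0,0,0,0,0],[1,0,0,0,0,0,0],[1,0,0,-10,0,0,0],[1,0,0,-20,0,0,0],[1,0,0,-30,0,0,0],[1,0,0,-30,0,0,0],[1,0,0,-30,0,0,0],[1,0,0,0,0,0,0]])

```text
time: 14.05
tool_pos: [526.9, -413.3, 195.2]
tcp_rot: [179.6, -0.5, -3.1]
ft_force: [1.0, -0.9, 0.9]
finger_gap: 85.3
grip_force: 0.0
```

>>> apply_moves(steps=[[1,-40,20,0,0,0,0],[1,-40,20,0,0,0,0],[1,-40,20,0,0,0,0],[1,-40,20,0,0,0,0],[1,-40,20,0,0,0,0],[1,-40,20,0,0,0,0],[1,-30,10,0,0,0,0],[1,0,0,0,0,0,0]])

```text
time: 14.85
tool_pos: [243.9, -527.4, 187.7]
tcp_rot: [180.0, 0.1, -3.4]
ft_force: [-0.3, -0.7, -0.7]
finger_gap: 85.8
grip_force: 0.0
```

```bash
python3 look.py a4; python3 - <<'E'
from h import *
s=r.snapshot("top");P=cloud(s);hsv=cv2.cvtColor(s["color"],cv2.COLOR_BGR2HSV)
cv2.imwrite("pics/a5.png",cv2.resize(s["color"][195:270,220:420],None,fx=4,fy=4,interpolation=cv2.INTER_CUBIC))
q=P[195:250,380:412].reshape(-1,3);t=q[q[:,2]>86]
print("rib",t.mean(0),len(t))
E
```

```text
rib [ 525.19050075 -410.12169541   93.99989808] 158
```

View pics/a5.png

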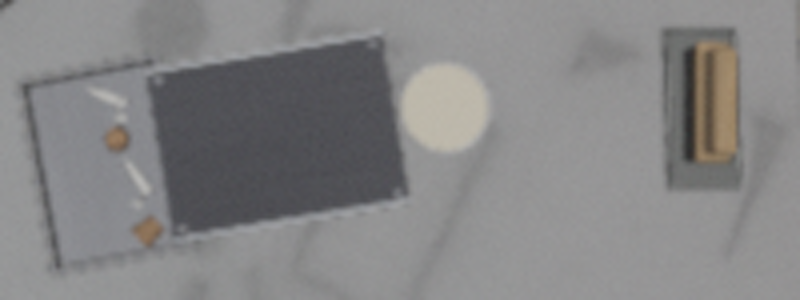

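View pics/a4.png

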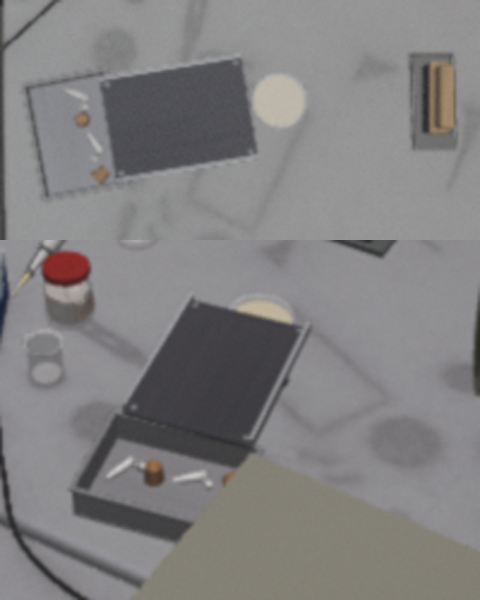

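The pictures show the deck empty, all four pieces in the tray at (107,97), (117,138), (138,178) and (148,230), and the brush in its dish at (717,103). The rib is within 3 mm of where it started.

```bash
python3 -c "
from bench import r
print(r.hand_in())"
```

```text
the job is handed in; nothing more can be done
None
```

The job is handed in: the last pictures show both tubes and both corks in the waste tray and the brush released upright in its dish. No verdict came back.

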